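# Put the bench tools back in their trays

### The job

Tidy the bench: put the block plane, the sanding block, the tape measure and the roll of masking tape back, each into the black tray with the grey floor whose recess has its shape and size. Each must sit flat on the floor of its own tray, inside the rim, the same way up as it stands now, and be let go.

Things in the scene. Friction and masses are not known exactly. Their poses are not given: they have to be found in the camera images.
- plane: Block plane, grey metal body with a wooden cap, standing on its sole; 45 (x) x 150 (y) x 52 mm high, about 0.6 kg. Origin at the centre of its underside, z up, y along its length. Its straight parallel side walls are 45 mm apart and reach from 4 to 26 mm above the sole; above that it is narrower. Fits its tray either way round.
- sanding_block: Sanding block, a wooden block with a thin dark cork sole; 61 (x) x 115 (y) x 34 mm high, about 0.12 kg. Origin at the centre of its underside, z up, y along its length. Fits its tray either way round.
- tape_measure: Tape measure with a light grey case, standing upright; 36 (x) x 76 (y) x 70 mm high, about 0.2 kg. Origin at the centre of its underside, z up, y along its length; the flat sides of the case are 34 mm apart (x from -16 to +18 mm). Fits its tray either way round.
- tape_roll: Roll of tan masking tape lying flat, a ring of outer diameter 101 mm, hole about 70 mm, 24 mm high, about 0.09 kg. Origin at the centre of its underside, z up. The ring is about 15 mm thick and can be pinched across it, one finger in the hole, 43 mm from the centre.
- plane_tray: Fixed to the bench, does not move. Black rubber tool tray with a grey felt floor: floor 3 mm above the bench, rim 7 mm above the bench (so the recess is 4 mm deep), rim 8 mm wide. The long narrow tray: recess 59 (x) x 164 (y) mm, outside 75 x 180 mm, for the block plane. Origin at the centre of its underside, z up, y along its length.
- block_tray: Fixed to the bench, does not move. Black rubber tool tray with a grey felt floor: floor 3 mm above the bench, rim 7 mm above the bench (so the recess is 4 mm deep), rim 8 mm wide. The broad oblong tray: recess 75 (x) x 129 (y) mm, outside 91 x 145 mm, for the sanding block. Origin at the centre of its underside, z up, y along its length.
- measure_tray: Fixed to the bench, does not move. Black rubber tool tray with a grey felt floor: floor 3 mm above the bench, rim 7 mm above the bench (so the recess is 4 mm deep), rim 8 mm wide. The smallest oblong tray: recess 50 (x) x 90 (y) mm, outside 66 x 106 mm, for the tape measure. Origin at the centre of its underside, z up, y along its length.
- roll_tray: Fixed to the bench, does not move. The round black rubber tray with a grey felt floor: outside diameter 129 mm, recess diameter 115 mm, floor 3 mm and rim 7 mm above the bench; in its middle a black disc of diameter 44 mm, also 7 mm above the bench, over which the hole of the tape roll goes. Origin at the centre of its underside, z up.
- palm_sander: Bystander, not part of the job: a corded electric palm sander that stands among the things and stays where it is (it does not move). Base 110 (x) x 100 (y) mm in the world frame as it stands, body 84 x 76 mm, 140 mm high, with a dust port that reaches 92 mm from the centre towards the robot. Origin at the centre of its underside. Carry things round or over it.
Not all that is in view belongs to the job. Leave any turquoise look-alike of the tape_measure alone.

How it is judged:
By the outcome, as a careful person would: the job done as asked, in the order asked, and still so for the second after the job is handed in, with the robot touching nothing.
It also fails if it takes over 109 s, if anything falls off the work surface, if the arm or the gripper's body presses on something with over 40 N, if the wrist force passes 120 N, or if a joint passes its speed limit or range.

### The arm

A 7-joint arm with a two-finger parallel gripper is mounted at the origin on a cart in front of the work surface, level with it; the furniture and walls round the work are solid. World frame = base frame: x ahead of the robot, y to its left, z up, the work surface at z = 0. Lengths are in m, angles in rad, forces in N, time in s.
With the tool pointing down it reaches from about 0.425 to 0.925 m from the base axis. Payload 6.8 kg.
Tool frame: the origin (TCP) lies at the very end of the fingers, on their centre line; the grasp point (between the pads) lies 19 mm behind it; z points along the fingers, y is the line along which they close (so a half turn about z gives the same grasp; the last joint's range is limited). The gripper opens to 88 mm and grips with 3 to 60 N. Pads are 20 mm wide; open, the fingers measure 115 mm over their backs; the gripper's body (75 mm by 178 mm) begins 61 mm behind the grasp point.
Start: joints at [-1.321, 0.477, 0.022, 1.555, -0.011, 1.109, -0.083], TCP at [0.236, 0.632, 0.223] pointing down, gripper open.
Joint ranges: [-2.96, 2.96], [-0.34, 2.1], [-1.41, 1.46], [0.24, 2.44], [-1.37, 4.51], [0.17, 1.92], [-2.96, 2.96]. Speed limits (rad/s): [2.39, 2.39, 3.14, 3.14, 3.14, 3.14, 3.14].

### API

Orientations are given as a rotation vector (axis times angle).
In Python, from rig import readout, vision, manip gives the robot as it stands.
- The arm moves only by the tool send_rows, never from a script. Its argument "rows" is a list of rows, each a list of 3 entries, a list of its own where there are three numbers: the finger opening in mm, from 0 to 87.8, then the shift along the tool's x, y, z in mm, then the turn about the tool's z in degrees. A call has 1 to 10 rows; each row is the pose to reach, as a shift and turn from the pose commanded when the call began, along the tool's axes at that moment; what a row does not reach only later rows make up. A row lasts 1/8 s, in which the tool goes at most 62.5 mm and 10.7 degrees, less where a joint would pass 70% of its speed; a pose out of reach is approached as far as the arm can. A call with a gripper value outside its range is refused whole. The fingers move at their own pace and stop on an object; "squeeze" is the grip in N (left out, the last holds). Time passes only in rows, so rows that repeat a pose let the fingers close. It gives the time, the measured TCP pose, the force, the opening and the grip force at its end, in the units of the state.
- readout.observe(): the state, without advancing time (a new reading comes with each control period).
- vision.camera(name): name is "side" or "top" or "wrist"; returns the picture (400x640x3 uint8, red, green, blue); there is no depth.
- vision.camera_params(name): a dict with "camera_matrix" (3x3 intrinsics, pixels), "R" (3x3) and "t" (3): a world point X has camera coordinates R X + t. Camera axes: x right, y down, z forward; pixel columns grow to the right and rows downward; lengths in m; the calibration is good to about 2 mm. The wrist camera is an equidistant fisheye: a pixel r from the principal point sees the ray r / f radians off the axis. A picture is of the moment at which its call begins: read the wrist's pose just before it. camera_params takes no time and is no camera call; for the wrist camera it gives the pose at the moment of the call.
- manip.close_job(): hands the job in; it is judged then, once.
Trained networks look in the newest picture that a camera, given by its name, has taken for a name from the list of things; names that differ only in an ending like _2 or _b are one class to them, and where a whole thing is asked for, a point or a joint stands for the part that bears it (a point fixed in the world has none). Each returns a list of dicts, best first, with "p" (0 to 1); they miss things now and then, are a little off and sometimes report something else, mostly with a low value. They report only what shows in the picture. A call takes as long as a camera call. They do not tell look-alikes from the thing itself.
- vision.regions_of(camera, name): "region" (400x640 bool, what is visible of it) and "pixel" ([column, row] in pixels, amid what is visible of it).
- vision.place_of(camera, name): "pixel" ([column, row] in pixels: a listed point, or the origin of a listed thing).
The state is a dict: "time": time; "q": joint angles; "qd": joint speeds; "tau": joint torques, N m; "position": TCP position; "tool_rot": TCP orientation; "ft_force": force on the tool from outside, world axes, zero at the start; "wrist_torque": the same for the moment, N m; "opening": finger opening in m; "grip_force": force on a finger pad.
Only numpy, scipy, OpenCV 4.12 (cv2) and the standard library are available. Lean on these libraries where they do the work, as an engineer would, in place of code of your own. Each camera call takes 0.05 s, during which the arm holds its last target. There are 200 camera calls.

## Working session

There is one attempt and no reset: what is moved stays moved. The work goes in short steps, Python scripts to look and compute and a tool call to move; the robot and the scene stay as the last step left them, time stands still between calls to the robot, and variables do not carry over. Pictures are saved under pics/ and viewed, at most 14 in all, crops included, and the job is handed in when it is done.

Besides the shell and the picture viewer there is one more tool, called after ">>>" by a JSON object that holds its "op" and its "data". send_rows: Moves the arm, as the interface text tells. Its arguments: {"type":"object","properties":{"rows":{"type":"array"},"squeeze":{"type":"number"}},"required":["rows"]}

```bash
mkdir -p pics; ls
python3 - <<'E'
from rig import readout, vision
import cv2,json
s=readout.observe();print({k:(v if not hasattr(v,'tolist') else v.tolist()) for k,v in s.items()})
for c in ("top","side"):
    im=vision.camera(c);cv2.imwrite(f"pics/{c}0.png",im[:,:,::-1])
    p=vision.camera_params(c);print(c,p)
    for n in "plane sanding_block tape_measure tape_roll plane_tray block_tray measure_tray roll_tray palm_sander".split():
        print(n,[(round(float(d["p"]),2),[round(float(x)) for x in d["pixel"]],int(d["region"].sum())) for d in vision.regions_of(c,n)][:4])
E
```

```text
pics
{'time': 0.0, 'q': [-1.3211161854504494, 0.4777834504711169, 0.022340070520199328, 1.5564222012466684, -0.011491059034913783, 1.1092771171375337, -0.08308116883524824], 'qd': [0.0010172523673568704, -0.0016842012189994642, 0.0011053983412037216, -0.0012142336368377218, 0.0018970830809097643, 0.0004725659497126268, 0.0008372381107998514], 'tau': [0.0008001754940778483, -58.28529238700867, 1.5350107848644257, -27.26145565509796, -0.05432004458270967, 0.016911301645450294, 0.00015974855614331318], 'position': [0.23619344231305475, 0.631703905373331, 0.22170523897295422], 'tool_rot': [-0.5589067251447043, -3.0912958633226992, 0.0027534639986832557], 'ft_force': [0.525089514810257, 0.005988542694611701, -0.32223576397391945], 'wrist_torque': [-0.002062316066990767, 0.012293585338938522, 0.028023265777845432], 'grip_force': 0.0, 'opening': 0.08784843797108514}
top {'camera_matrix': array([[369.62518819,   0.        , 322.33426074],
       [  0.        , 369.62518819, 195.49758149],
       [  0.        ,   0.        ,   1.        ]]), 'R': array([[-0.00709293, -0.99994531, -0.00768489]
[... 682 characters left out ...]
     ,   0.        ,   1.        ]]), 'R': array([[ 0.99716203, -0.0752725 , -0.00139432],
       [-0.03258692, -0.41484701, -0.90930746],
       [ 0.06786742,  0.9067723 , -0.41612259]]), 't': array([-0.50293575,  0.02057445,  1.29634109])}
plane [(0.8, [339, 160], 276)]
sanding_block [(0.61, [287, 184], 303), (0.53, [291, 206], 244), (0.38, [341, 161], 259), (0.16, [280, 266], 618)]
tape_measure [(0.91, [279, 265], 680), (0.8, [313, 294], 1142), (0.25, [340, 181], 511)]
tape_roll [(0.71, [357, 276], 1137)]
plane_tray [(0.92, [293, 162], 378)]
block_tray [(0.7, [342, 180], 483)]
measure_tray [(0.61, [286, 185], 276)]
roll_tray [(0.68, [353, 211], 586)]
palm_sander [(0.69, [308, 226], 2451)]
```

Run:
```python
import cv2
a=cv2.imread("pics/top0.png")[110:290,120:520];cv2.imwrite("pics/top0c.png",cv2.resize(a,(800,360),interpolation=cv2.INTER_CUBIC))
a=cv2.imread("pics/side0.png")[110:330,200:440];cv2.imwrite("pics/side0c.png",cv2.resize(a,(600,550),interpolation=cv2.INTER_CUBIC))
```

```text
(no output)
```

View pics/top0c.png

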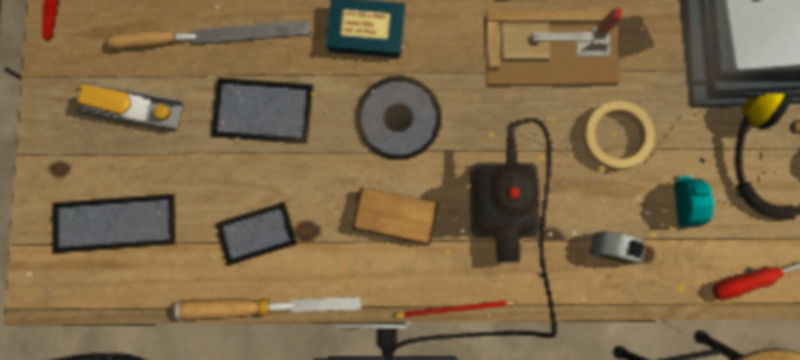

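View pics/side0c.png

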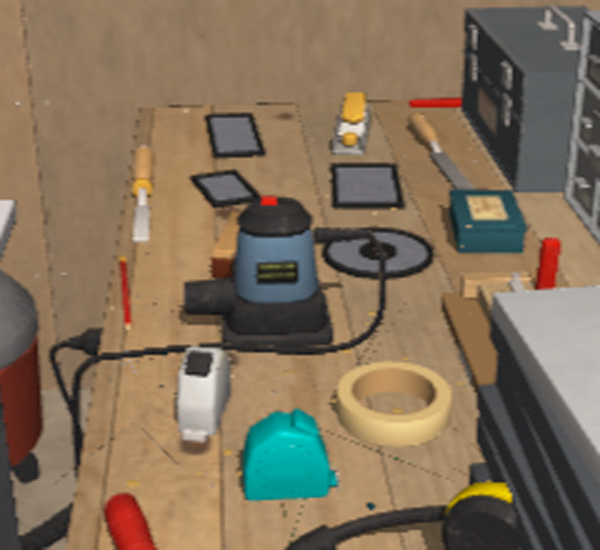

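The top picture (2x crop, offset 120,110) shows the plane at pixel (183,162), sanding block (315,216), grey tape measure (429,232) and turquoise look-alike (465,209). The roll is at (430,178), the plane tray (176,221), block tray (250,165), measure tray (248,227), round tray (319,169) and sander (373,212). The side picture agrees. Next I fit poses by projecting each outline against the masks.

```bash
cat > h.py <<'E'
import numpy as np, cv2
from scipy.optimize import minimize
from rig import readout, vision
def box(w,l,z0,z1,cx=0): return np.array([[cx+sx*w/2,sy*l/2,z] for sx in(-1,1) for sy in(-1,1) for z in(z0,z1)])/1000
def cyl(d,z0,z1): return np.array([[d/2*np.cos(a),d/2*np.sin(a),z] for a in np.linspace(0,6.28,32) for z in(z0,z1)])/1000
SH={'plane':[box(45,150,0,26),box(30,120,26,50)],'sanding_block':[box(61,115,0,34)],'tape_measure':[box(34,70,0,66,1)],
'tape_roll':[cyl(101,0,24)],'plane_tray':[box(75,180,0,7)],'block_tray':[box(91,145,0,7)],'measure_tray':[box(66,106,0,7)],
'roll_tray':[cyl(129,0,7)],'palm_sander':[box(110,100,0,30),box(84,76,30,110)]}
def proj(P,X,fish=False):
    c=X@np.array(P['R']).T+P['t'];K=P['camera_matrix']
    if fish:
        r=np.hypot(c[:,0],c[:,1]);th=np.arctan2(r,c[:,2]);n=c[:,:2]/np.maximum(r,1e-9)[:,None]*th[:,None]
    else: n=c[:,:2]/c[:,2:]
    return n@np.diag([K[0,0],K[1,1]])+[K[0,2],K[1,2]]
def ground(P,px,z,fish=False):
    K=P['camera_matrix'];n=(np.array(px,float)-[K[0,2],K[1,2]])/[K[0,0],K[1,1]]
    if fish:
        th=np.hypot(*n);d=np.r_[n/max(th,1e-9)*np.sin(th),np.cos(th)]
    else: d=np.r_[n,1]
    R=np.array(P['R']);o=-R.T@P['t'];d=R.T@d;return o+d*(z-o[2])/d[2]
def polys(P,name,v,fish=False):
    c,s=np.cos(v[2]),np.sin(v[2]);R=np.array([[c,-s,0],[s,c,0],[0,0,1]])
    return [cv2.convexHull(proj(P,b@R.T+[v[0],v[1],0],fish).astype(np.float32)) for b in SH[name]]
def rend(P,name,v,fish=False):
    m=np.zeros((1600,2560),np.uint8)
    for h in polys(P,name,v,fish): cv2.fillConvexPoly(m,np.round((h*4+1.5)*16).astype(np.int32),1,shift=4)
    return cv2.resize(m.astype(np.float32),(640,400),interpolation=cv2.INTER_AREA)
def fit(P,name,mask,fish=False,yaw=None):
    mask=mask.astype(np.float32);ys,xs=np.nonzero(mask)
    g=ground(P,[xs.mean(),ys.mean()],max(b[:,2].max() for b in SH[name])/2,fish)
    f=lambda v:1-np.minimum(rend(P,name,v,fish),mask).sum()/np.maximum(rend(P,name,v,fish),mask).sum()
    best=None
    for y in ([0] if 'roll' in name or 'palm' in name else [yaw] if yaw is not None else np.arange(0,3.1,np.pi/6)):
        sx=np.array([[0,0,0],[.015,0,0],[0,.015,0],[0,0,.25]])+[g[0],g[1],y]
        r=minimize(f,sx[0],method='Nelder-Mead',options=dict(initial_simplex=sx,maxiter=70))
        if best is None or r.fun<best.fun: best=r
    return best.x,1-best.fun
E
cat > fit0.py <<'E'
from h import *
im=vision.camera("top");P=vision.camera_params("top");big=cv2.resize(im[110:290,120:520],(800,360))
for n in SH:
    D=vision.regions_of("top",n)
    for d in D:
        if n=='roll_tray' and d['pixel'][0]>350: continue
        v,i=fit(P,n,d['region']);print(n,round(float(d['p']),2),np.round(v[:2]*1000,1),round(float(np.degrees(v[2]))%180,1),'iou',round(float(i),2))
        for h in polys(P,n,v): cv2.polylines(big,[np.int32((h-[120,110])*2)],True,(255,0,0),1)
cv2.imwrite("pics/ov.png",big[:,:,::-1])
E
time python3 fit0.py
```

```text
plane 0.9 [613.3 356.9] 169.2 iou 0.94
plane 0.54 [604.5 155.8] 13.0 iou 0.59
sanding_block 0.8 [444.4 -42.8] 168.3 iou 0.93
tape_measure 0.75 [ 395.1 -354.4] 172.9 iou 0.73
tape_measure 0.69 [ 460.7 -470.1] 99.9 iou 0.83
tape_roll 0.83 [ 562.7 -374.5] 3.9 iou 0.57
tape_roll 0.63 [587.8 -51.5] 7.0 iou 0.68
plane_tray 0.73 [438.  374.3] 3.9 iou 0.97
block_tray 0.81 [607.3 158.1] 175.3 iou 0.96
block_tray 0.36 [ 452.8 -205. ] 96.5 iou 0.76
measure_tray 0.98 [421.5 163.3] 16.7 iou 0.96
roll_tray 0.74 [595.4 -48.1] 3.7 iou 0.97
palm_sander 0.79 [ 465.  -200.2] 178.9 iou 0.8
real	0m25.674s
user	0m39.873s
sys	0m6.334s
```

View pics/ov.png

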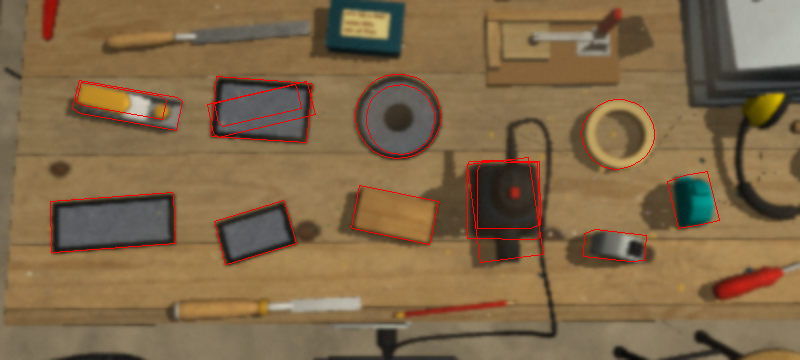

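The outlines fit well: the true plane, block, trays and roll match, and the low-IoU hits are false ones. Next I write a helper that turns goals into tool shifts.

```bash
cat > go.py <<'E'
import sys,numpy as np
from scipy.spatial.transform import Rotation as Ro
from rig import readout
def show(tgts,s=None):
    s=s or readout.observe();R=Ro.from_rotvec(s['tool_rot']).as_matrix();p=np.array(s['position'])*1000
    yaw=np.degrees(np.arctan2(R[1,1],R[0,1]));print('t',round(s['time'],2),'pos',p.round(1),'yaw',round(yaw,1),'tilt',round(np.degrees(np.arccos(-R[2,2])),2),'q7',round(s['q'][6],2),'open',round(s['opening'],4),'grip',s['grip_force'],'f',np.round(s['ft_force'],1))
    for x,y,z,a in tgts:
        d=R.T@(np.array([x,y,z])-p);t=(yaw-a+90)%180-90
        print('->',d.round(1),'turn',round(t,1),'dist',round(np.linalg.norm(d)),'relyaw',round((yaw-t-np.degrees(np.arctan2(y,x))+180)%360-180))
if __name__=='__main__': show([list(map(float,a.split(','))) for a in sys.argv[1:]])
E
python3 go.py 613,357,200,-10.8
```

```text
t 1.5 pos [236.4 632.3 222.7] yaw 69.5 tilt 0.0 q7 -0.08 open 0.0874 grip 0.0 f [-0.4 -0.6  0.1]
-> [-449.2 -125.9   22.7] turn 80.3 dist 467 relyaw -41
```

>>> {"op": "send_rows", "data": {"rows": [[86, [-449, -126, 22], 80], [86, [-449, -126, 22], 80], [86, [-449, -126, 22], 80], [86, [-449, -126, 22], 80], [86, [-449, -126, 22], 80], [86, [-449, -126, 22], 80], [86, [-449, -126, 22], 80], [86, [-449, -126, 22], 80], [86, [-449, -126, 22], 80], [86, [-449, -126, 22], 80]], "squeeze": 30}}

```text
time: 2.75
position: [0.6113, 0.3591, 0.2004]
tool_rot: [-2.41, -2.012, 0.001]
ft_force: [-0.5, 1.0, -0.3]
opening: 0.0856
grip_force: 0.0
```

```bash
cat > wl.py <<'E'
import sys
from h import *
from go import show
tag=sys.argv[1];P=vision.camera_params("wrist");im=vision.camera("wrist")
for a in sys.argv[2:]:
    n=a
    for d in vision.regions_of("wrist",n)[:3]:
        v,i=fit(P,n,d['region'],True);print(n,round(float(d['p']),2),np.round(d['pixel']),int(d['region'].sum()),np.round(v[:2]*1000,1),round(float(np.degrees(v[2]))%180,1),'iou',round(float(i),2))
        for h in polys(P,n,v,True): cv2.polylines(im,[np.int32(h)],True,(255,0,0),1)
cv2.imwrite(f"pics/{tag}.png",im[:,:,::-1]);show([])
E
python3 wl.py w1 plane block_tray plane_tray measure_tray
```

```text
plane 0.86 [324. 174.] 5009 [614.7 358.4] 168.9 iou 0.93
block_tray 0.95 [341. 324.] 2646 [607.8 158.9] 175.2 iou 0.49
plane_tray 0.59 [185. 188.] 6814 [436.8 374.3] 2.9 iou 0.93
measure_tray 0.65 [228. 335.] 1132 [427.1 132.6] 140.9 iou 0.51
t 3.0 pos [611.8 358.4 200.8] yaw -10.4 tilt 0.05 q7 -0.6 open 0.0861 grip 0.0 f [ 0.9  0.3 -0.2]
```

View pics/w1.png

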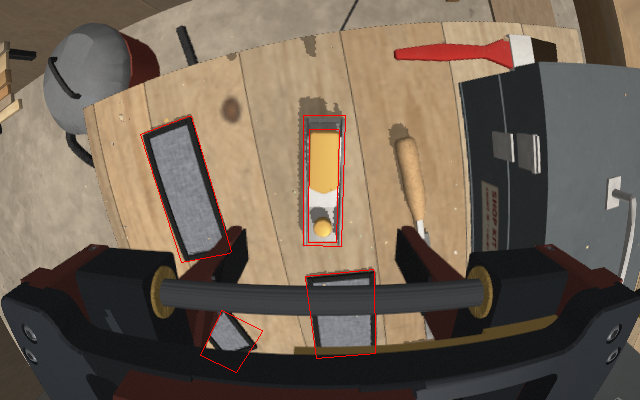

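The wrist picture shows the plane centred at (324,174), its outline matching, and the plane tray at (185,188). Both measurements agree within 2 mm.

```bash
python3 go.py 614,358,6,-11 437.5,374.3,120,3.4
```

```text
t 3.0 pos [611.8 358.4 200.8] yaw -10.4 tilt 0.05 q7 -0.6 open 0.0861 grip 0.0 f [ 0.9  0.3 -0.2]
-> [-1.000e-01  2.300e+00  1.948e+02] turn 0.6 dist 195 relyaw -41
-> [ -15.8 -174.3   80.9] turn -13.8 dist 193 relyaw -37
```

>>> {"op": "send_rows", "data": {"rows": [[80, [0, 2, 60], 0.6], [80, [0, 2, 120], 0.6], [80, [0, 2, 170], 0.6], [80, [0, 2, 190], 0.6], [80, [0, 2, 195], 0.6], [80, [0, 2, 195], 0.6], [35, [0, 2, 195], 0.6], [35, [0, 2, 195], 0.6], [35, [0, 2, 195], 0.6], [35, [0, 2, 195], 0.6]], "squeeze": 45}}

```text
time: 4.25
position: [0.6131, 0.3572, 0.0059]
tool_rot: [-2.424, -1.995, 0.004]
ft_force: [-0.7, 0.8, 4.1]
opening: 0.0447
grip_force: 45.0
```

```bash
python3 go.py 614,358,56,-11 437.5,374.3,56,3.4 437.5,374.3,9,3.4
```

```text
t 4.25 pos [613.1 357.2   5.9] yaw -11.1 tilt 0.19 q7 -0.55 open 0.0447 grip 44.99468743801117 f [-0.7  0.8  4.1]
-> [  1.    0.5 -50.1] turn -0.1 dist 50 relyaw -41
-> [ -17.  -175.8  -49.5] turn -14.5 dist 183 relyaw -37
-> [ -17.  -175.7   -2.5] turn -14.5 dist 176 relyaw -37
```

>>> {"op": "send_rows", "data": {"rows": [[35, [0, 0, -45], 0], [35, [-6, -58, -55], -5], [35, [-12, -116, -55], -10], [35, [-17, -176, -55], -14.5], [35, [-17, -176, -55], -14.5], [35, [-17, -176, -25], -14.5], [35, [-17, -176, -8], -14.5], [35, [-17, -176, -3], -14.5], [35, [-17, -176, -3], -14.5]]}}

```text
time: 5.38
position: [0.4386, 0.3729, 0.0088]
tool_rot: [-2.155, -2.285, 0.003]
ft_force: [-2.5, -3.9, 0.0]
opening: 0.0449
grip_force: 45.0
```

```bash
python3 go.py 437.5,374.3,9,3.4; python3 wl.py w2 plane plane_tray
```

```text
t 5.38 pos [438.6 372.9   8.8] yaw 3.3 tilt 0.13 q7 -0.51 open 0.0449 grip 44.990254640579224 f [-2.5 -3.9  0. ]
-> [ 1.5 -1.  -0.2] turn -0.1 dist 2 relyaw -37
plane 0.81 [320. 205.] 18264 [439.9 371.9] 3.4 iou 0.77
plane_tray 0.71 [316. 111.] 10173 [433.7 476.4] 3.0 iou 0.26
t 5.53 pos [438.6 372.9   8.8] yaw 3.4 tilt 0.11 q7 -0.51 open 0.0446 grip 44.991204142570496 f [-3.7 -3.7  1.9]
```

>>> {"op": "send_rows", "data": {"rows": [[62, [0, 0, 0], 0], [62, [0, 0, 0], 0], [66, [0, 0, -20], 0], [80, [0, 0, -80], 0], [80, [0, 0, -140], 0], [80, [0, 0, -190], 0], [80, [0, 0, -190], 0]]}}

```text
time: 6.4
position: [0.4414, 0.3758, 0.2046]
tool_rot: [-2.155, -2.285, -0.016]
ft_force: [0.8, 0.1, 0.1]
opening: 0.0799
grip_force: 0.0
```

```bash
python3 wl.py w3 plane plane_tray;python3 go.py 444,-43,200,-11.7
```

```text
plane 0.72 [318. 179.] 5017 [440.4 373.4] 3.3 iou 0.94
plane_tray 0.73 [295. 165.] 4177 [439.1 374.8] 3.8 iou 0.44
plane_tray 0.24 [301. 332.] 1332 [431.6  88.3] 4.6 iou 0.33
t 6.55 pos [438.4 373.6 198.6] yaw 3.4 tilt 0.02 q7 -0.61 open 0.0798 grip 0.0 f [-0.6  0.6  0.2]
t 6.55 pos [438.4 373.6 198.6] yaw 3.4 tilt 0.02 q7 -0.61 open 0.0798 grip 0.0 f [-0.6  0.6  0.2]
-> [-416.2  -19.1   -1.4] turn 15.1 dist 417 relyaw -6
```

View pics/w3.png

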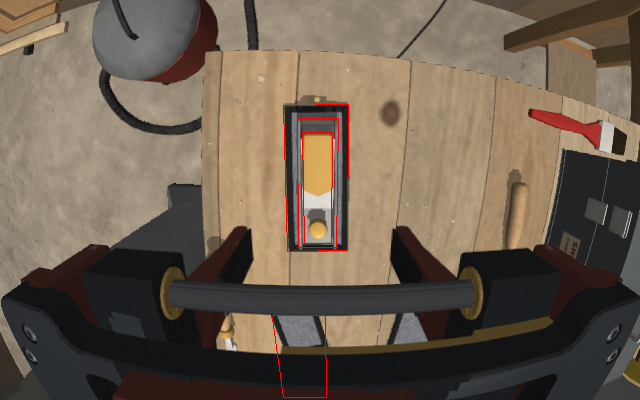

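The plane sits inside its tray at pixel (318,179), with the rim visible all round. Next is the sanding block.

>>> {"op": "send_rows", "data": {"rows": [[86, [-416, -19, -1], 15], [86, [-416, -19, -1], 15], [86, [-416, -19, -1], 15], [86, [-416, -19, -1], 15], [86, [-416, -19, -1], 15], [86, [-416, -19, -1], 15], [86, [-416, -19, -1], 15], [86, [-416, -19, -1], 15], [86, [-416, -19, -1], 15]]}}

```text
time: 7.68
position: [0.4439, -0.0419, 0.1989]
tool_rot: [-2.434, -1.985, 0.003]
ft_force: [0.4, 0.5, -0.0]
opening: 0.0861
grip_force: 0.0
```

```bash
python3 wl.py w4 sanding_block roll_tray;python3 go.py 444,-43,7,-11.7
```

```text
sanding_block 0.9 [321. 178.] 5546 [445.6 -41.2] 167.3 iou 0.94
roll_tray 0.88 [442. 158.] 7894 [594.7 -47.4] 6.8 iou 0.98
t 7.83 pos [444.4 -41.2 199.3] yaw -11.5 tilt 0.05 q7 -0.12 open 0.0858 grip 0.0 f [-0.7  0.7 -0.7]
t 7.83 pos [444.4 -41.2 199.3] yaw -11.5 tilt 0.05 q7 -0.12 open 0.0858 grip 0.0 f [-0.7  0.7 -0.7]
-> [ -1.8   0.2 192.3] turn 0.2 dist 192 relyaw -6
```

>>> {"op": "send_rows", "data": {"rows": [[86, [0, 1, 60], 0.8], [86, [0, 1, 120], 0.8], [86, [0, 1, 170], 0.8], [86, [0, 1, 188], 0.8], [86, [0, 1, 192], 0.8], [86, [0, 1, 192], 0.8], [55, [0, 1, 192], 0.8], [55, [0, 1, 192], 0.8], [55, [0, 1, 192], 0.8]], "squeeze": 25}}

```text
time: 8.95
position: [0.4455, -0.0425, 0.0081]
tool_rot: [-2.448, -1.969, -0.001]
ft_force: [0.1, 0.7, 7.5]
opening: 0.0607
grip_force: 25.0
```

```bash
python3 go.py 444,-43,70,-11.7 607.5,158.3,70,-4.7 607.5,158.3,10,-4.7
```

```text
t 8.95 pos [445.5 -42.5   8.1] yaw -12.4 tilt 0.04 q7 0.23 open 0.0607 grip 25.001849234104156 f [0.1 0.7 7.5]
-> [ -0.8  -1.4 -61.9] turn -0.7 dist 62 relyaw -6
-> [230.9 115.1 -61.7] turn -7.7 dist 265 relyaw -19
-> [230.9 115.1  -1.7] turn -7.7 dist 258 relyaw -19
```

>>> {"op": "send_rows", "data": {"rows": [[55, [0, 0, -45], 0], [55, [46, 23, -65], -2], [55, [96, 48, -65], -4], [55, [146, 73, -65], -6], [55, [200, 100, -65], -7.7], [55, [231, 115, -65], -7.7], [55, [231, 115, -65], -7.7], [55, [231, 115, -20], -7.7], [55, [231, 115, -3], -7.7], [55, [231, 115, -3], -7.7]]}}

```text
time: 10.2
position: [0.6063, 0.1568, 0.01]
tool_rot: [-2.312, -2.126, 0.004]
ft_force: [-0.4, -0.3, -0.7]
opening: 0.0611
grip_force: 25.0
```

```bash
python3 go.py 607.5,158.3,11,-4.7
```

```text
t 10.2 pos [606.3 156.8  10. ] yaw -4.8 tilt 0.14 q7 -0.04 open 0.0611 grip 24.9821537733078 f [-0.4 -0.3 -0.7]
-> [ 1.6  1.1 -1. ] turn -0.1 dist 2 relyaw -19
```

>>> {"op": "send_rows", "data": {"rows": [[78, [1, 1, 0], 0], [78, [1, 1, 0], 0], [80, [1, 1, -20], 0], [80, [0, 0, -80], 0], [80, [0, 0, -140], 0], [80, [0, 0, -200], 0], [80, [0, 0, -220], 0]]}}

```text
time: 11.08
position: [0.6094, 0.1579, 0.2364]
tool_rot: [2.31, 2.126, 0.011]
ft_force: [0.4, 0.2, 0.8]
opening: 0.0801
grip_force: 0.0
```

```bash
python3 wl.py w5 sanding_block block_tray;python3 go.py 395,-354,225,-7.1
```

```text
sanding_block 0.73 [317. 175.] 4509 [608.4 157.6] 175.2 iou 0.94
t 11.22 pos [607.5 158.3 231.5] yaw -4.7 tilt 0.1 q7 -0.18 open 0.0801 grip 0.0 f [-1.1  0.2 -0.8]
t 11.22 pos [607.5 158.3 231.5] yaw -4.7 tilt 0.1 q7 -0.18 open 0.0801 grip 0.0 f [-1.1  0.2 -0.8]
-> [-528.  -169.9    5.6] turn 2.4 dist 555 relyaw 35
```

View pics/w5.png

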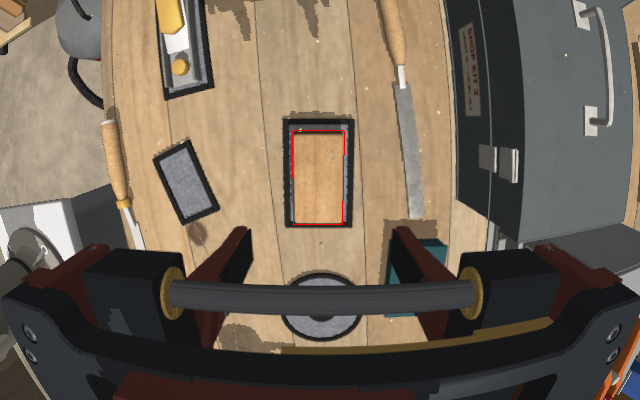

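The sanding block sits in its tray at (317,175), and the fit is under 1 mm from the tray centre. Next is the tape measure.

>>> {"op": "send_rows", "data": {"rows": [[80, [-528, -170, 5], 2.4], [80, [-528, -170, 5], 2.4], [80, [-528, -170, 5], 2.4], [80, [-528, -170, 5], 2.4], [80, [-528, -170, 5], 2.4], [80, [-528, -170, 5], 2.4], [80, [-528, -170, 5], 2.4], [80, [-528, -170, 5], 2.4], [80, [-528, -170, 5], 2.4], [80, [-528, -170, 5], 2.4]]}}

```text
time: 12.48
position: [0.3905, -0.3575, 0.224]
tool_rot: [-2.362, -2.068, 0.005]
ft_force: [-0.5, 0.3, -0.5]
opening: 0.0801
grip_force: 0.0
```

```bash
python3 wl.py w6 tape_measure;python3 - <<'E'
from h import *
P=vision.camera_params("wrist");R=np.array(P['R']);print(-R.T@P['t'],R[2])
vision.camera("top");PT=vision.camera_params("top")
for n in('plane','sanding_block'):
  d=vision.regions_of("top",n)[0];v,i=fit(PT,n,d['region']);print(n,v*[1000,1000,57.3],i)
E
```

```text
tape_measure 0.77 [378. 262.] 1305 [ 449.9 -482.7] 18.0 iou 0.56
tape_measure 0.69 [326. 181.] 1870 [ 396.8 -352.4] 165.3 iou 0.82
t 12.57 pos [ 393.6 -353.5  223.9] yaw -7.2 tilt 0.2 q7 0.77 open 0.08 grip 0.0 f [-0.2  1.3  0.5]
[ 0.40386193 -0.2844174   0.38556016] [-0.03377055 -0.25050686 -0.96752564]
plane [438.9758815  370.01900812   3.01955383] 0.9186190962791443
sanding_block [607.26782281 157.19751827  -5.8310883 ] 0.9388267993927002
```

View pics/w6.png

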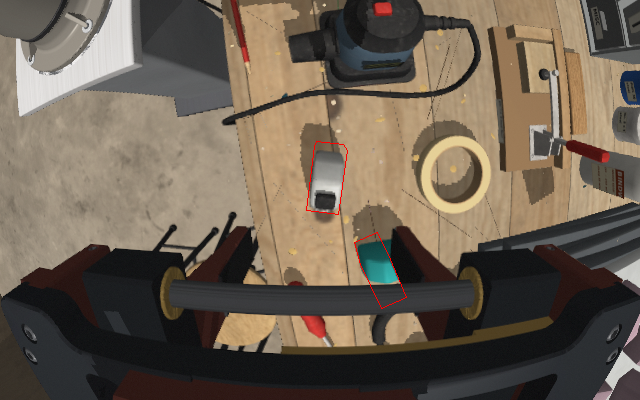

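The wrist picture shows the grey tape measure at (326,181), the turquoise one at (378,262), the roll at (455,175), and the sander upper middle. The camera is tilted and sits 70 mm to the +y side, which explains the earlier near-end parallax.

```bash
python3 go.py 396.5,-353,14,-12
```

```text
t 12.72 pos [ 395.4 -352.3  224.8] yaw -6.9 tilt 0.11 q7 0.77 open 0.08 grip 0.0 f [-0.3 -0.2 -0.6]
-> [ -0.8   1.5 210.8] turn 5.1 dist 211 relyaw 30
```

>>> {"op": "send_rows", "data": {"rows": [[80, [0, 2, 60], 5], [80, [0, 2, 120], 5], [80, [0, 2, 180], 5], [80, [0, 2, 206], 5], [80, [0, 2, 210], 5], [50, [0, 2, 210], 5], [25, [0, 2, 210], 5], [25, [0, 2, 210], 5], [25, [0, 2, 210], 5], [25, [0, 2, 210], 5]], "squeeze": 25}}

```text
time: 13.98
position: [0.3968, -0.3544, 0.0159]
tool_rot: [2.443, 1.975, 0.0]
ft_force: [0.3, 0.7, 3.4]
opening: 0.034
grip_force: 24.7
```

```bash
python3 wl.py w7 tape_measure; python3 go.py 396.5,-353,230,-12 421.5,163.3,230,16.7 421.5,163.3,17,16.7
```

```text
tape_measure 0.76 [319. 251.] 7599 [ 394.8 -362.8] 167.9 iou 0.58
t 14.07 pos [ 396.8 -354.4   15.9] yaw -12.1 tilt 0.02 q7 0.96 open 0.0341 grip 24.69632721506059 f [-0.6  0.1  3.8]
t 14.07 pos [ 396.8 -354.4   15.9] yaw -12.1 tilt 0.02 q7 0.96 open 0.0341 grip 24.69632721506059 f [-0.6  0.1  3.8]
-> [   1.3   -0.5 -214.1] turn -0.1 dist 214 relyaw 30
-> [ 511.4  -84.3 -214.1] turn -28.8 dist 561 relyaw -4
-> [511.4 -84.4  -1.1] turn -28.8 dist 518 relyaw -4
```

View pics/w7.png

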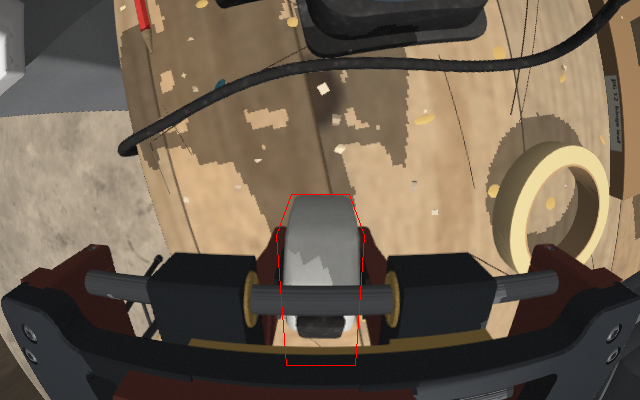

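The tape measure is held, with the pads 34 mm apart. I'll lift it high and swing over the sander on an arc that keeps the radius above 0.43 m.

>>> {"op": "send_rows", "data": {"rows": [[25, [0, 0, -60], 0], [25, [0, 0, -120], 0], [25, [0, 0, -180], 0], [25, [40, 3, -205], 0], [25, [95, 7, -205], 0], [25, [150, 11, -205], -5], [25, [205, 16, -205], -10], [25, [264, 20, -205], -15], [25, [320, 0, -205], -20], [25, [374, -18, -205], -25]]}}

```text
time: 15.32
position: [0.4567, 0.0169, 0.2204]
tool_rot: [-1.954, -2.46, 0.0]
ft_force: [0.6, -0.3, -1.6]
opening: 0.034
grip_force: 24.7
```

```bash
python3 go.py 421.5,163.3,100,16.7 421.5,163.3,20,16.7
```

```text
t 15.32 pos [456.7  16.9 220.4] yaw 13.1 tilt 0.02 q7 0.17 open 0.034 grip 24.703409993089736 f [ 0.6 -0.3 -1.6]
-> [150.6  -1.1 120.4] turn -3.6 dist 193 relyaw -4
-> [150.6  -1.1 200.4] turn -3.6 dist 251 relyaw -4
```

>>> {"op": "send_rows", "data": {"rows": [[25, [50, 0, 0], -2], [25, [100, 0, 30], -3.6], [25, [150, -1, 80], -3.6], [25, [150, -1, 130], -3.6], [25, [150, -1, 130], -3.6], [25, [150, -1, 180], -3.6], [25, [150, -1, 197], -3.6], [25, [150, -1, 201], -3.6], [25, [150, -1, 201], -3.6]]}}

```text
time: 16.45
position: [0.4244, 0.1611, 0.0213]
tool_rot: [1.881, 2.515, 0.004]
ft_force: [0.0, -0.2, -1.6]
opening: 0.0342
grip_force: 24.7
```

```bash
python3 wl.py w8 measure_tray; python3 go.py 421.5,163.3,19,16.7
```

```text
measure_tray 0.85 [312. 177.] 7180 [422.2 163.3] 16.5 iou 0.42
t 16.55 pos [424.2 161.4  21.1] yaw 16.5 tilt 0.16 q7 0.18 open 0.0342 grip 24.70586434705183 f [-0.3 -0.4 -0.9]
t 16.55 pos [424.2 161.4  21.1] yaw 16.5 tilt 0.16 q7 0.18 open 0.0342 grip 24.70586434705183 f [-0.3 -0.4 -0.9]
-> [ 2.6 -2.1  2.1] turn -0.2 dist 4 relyaw -4
```

View pics/w8.png

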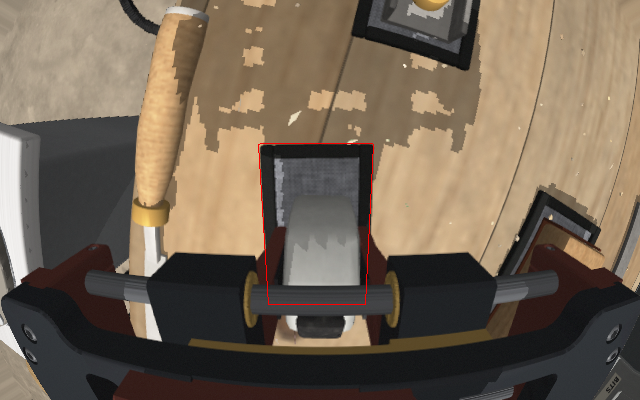

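The tape measure is just above its tray, and the tray's rim is visible at its far end. I'll nudge it 2 mm in x and y, lower it and release.

>>> {"op": "send_rows", "data": {"rows": [[25, [2, -2, 0], 0], [25, [2, -2, 2], 0], [25, [2, -2, 2], 0]]}}

```text
time: 16.92
position: [0.4206, 0.1629, 0.0187]
tool_rot: [-1.88, -2.516, -0.002]
ft_force: [-4.7, 0.1, 15.8]
opening: 0.034
grip_force: 24.9
```

```bash
python3 go.py 421.5,163.3,19,16.7
```

```text
t 16.93 pos [420.6 162.9  18.7] yaw 16.5 tilt 0.09 q7 0.18 open 0.034 grip 24.86789335613139 f [-4.7  0.1 15.8]
-> [ 0.1  1.  -0.3] turn -0.2 dist 1 relyaw -4
```

>>> {"op": "send_rows", "data": {"rows": [[55, [0, 0, 0], 0], [55, [0, 0, 0], 0], [60, [0, 0, -40], 0], [80, [0, 0, -100], 0], [80, [0, 0, -160], 0], [80, [0, 0, -205], 0], [80, [0, 0, -205], 0]]}}

```text
time: 17.8
position: [0.4224, 0.1636, 0.2256]
tool_rot: [1.879, 2.517, 0.011]
ft_force: [-0.2, 0.8, -0.2]
opening: 0.0802
grip_force: 0.0
```

```bash
python3 wl.py w9 tape_measure measure_tray;python3 go.py 562.7,-374.5,225,55
```

```text
tape_measure 0.91 [317. 186.] 1854 [419.8 165.3] 14.3 iou 0.81
measure_tray 0.73 [326. 156.] 2452 [422.8 164.1] 15.5 iou 0.55
t 17.95 pos [419.7 162.2 221.6] yaw 16.5 tilt 0.1 q7 -0.13 open 0.0801 grip 0.0 f [-0.5 -0.2 -0.5]
t 17.95 pos [419.7 162.2 221.6] yaw 16.5 tilt 0.1 q7 -0.13 open 0.0801 grip 0.0 f [-0.5 -0.2 -0.5]
-> [-555.2  -15.5   -3.1] turn -38.5 dist 555 relyaw 89
```

View pics/w9.png

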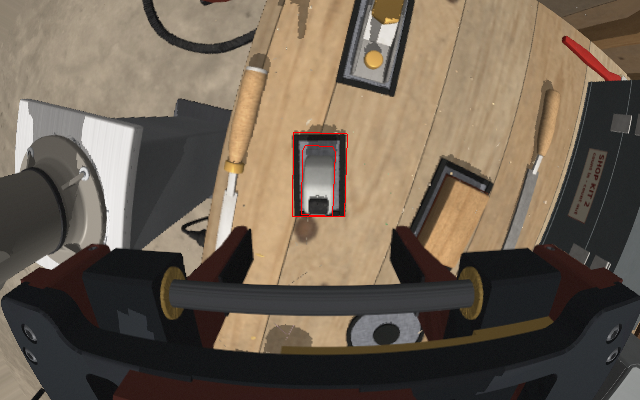

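The tape measure stands inside its tray at (317,186). For the roll, I'll pinch on the robot side, closing along world x.

```bash
python3 go.py 520,-374.5,225,0
```

```text
t 17.95 pos [419.7 162.2 221.6] yaw 16.5 tilt 0.1 q7 -0.13 open 0.0801 grip 0.0 f [-0.5 -0.2 -0.5]
-> [-543.1  -56.5   -3.1] turn 16.5 dist 546 relyaw 36
```

>>> {"op": "send_rows", "data": {"rows": [[50, [-543, -56, -3], 16.5], [50, [-543, -56, -3], 16.5], [50, [-543, -56, -3], 16.5], [50, [-543, -56, -3], 16.5], [50, [-543, -56, -3], 16.5], [50, [-543, -56, -3], 16.5], [50, [-543, -56, -3], 16.5], [50, [-543, -56, -3], 16.5], [50, [-543, -56, -3], 16.5], [50, [-543, -56, -3], 16.5]]}}

```text
time: 19.2
position: [0.5186, -0.3782, 0.2231]
tool_rot: [-2.227, -2.213, 0.007]
ft_force: [-0.3, 0.5, -0.3]
opening: 0.0499
grip_force: 0.0
```

```bash
cat > roll.py <<'E'
import sys
from h import *
def roll(cam):
    P=vision.camera_params(cam);vision.camera(cam)
    for d in vision.regions_of(cam,'tape_roll')[:2]:
        m=d['region'].astype(np.uint8);c,_=cv2.findContours(m,cv2.RETR_EXTERNAL,cv2.CHAIN_APPROX_NONE)
        f=np.zeros_like(m);cv2.drawContours(f,c,-1,1,-1)
        v,i=fit(P,'tape_roll',f,cam=='wrist');print(cam,round(float(d['p']),2),np.round(d['pixel']),np.round(v[:2]*1000,1),'iou',round(float(i),2))
for c in sys.argv[1:]: roll(c)
E
python3 roll.py wrist; python3 go.py 520,-374.5,8,0
```

```text
wrist 0.75 [370. 194.] [ 562.3 -373.8] iou 0.98
t 19.3 pos [ 520.  -373.8  223.4] yaw -0.1 tilt 0.22 q7 0.91 open 0.0496 grip 0.0 f [-0.   0.9  0. ]
-> [ -1.    0.8 215.4] turn -0.1 dist 215 relyaw 36
```

>>> {"op": "send_rows", "data": {"rows": [[50, [0, 0, 60], 0], [50, [0, 0, 120], 0], [50, [0, 0, 180], 0], [50, [0, 0, 210], 0], [50, [0, 0, 215], 0], [50, [0, 0, 215], 0], [10, [0, 0, 215], 0], [10, [0, 0, 215], 0], [10, [0, 0, 215], 0]], "squeeze": 15}}

```text
time: 20.42
position: [0.5215, -0.3743, 0.0114]
tool_rot: [2.221, 2.221, 0.001]
ft_force: [-0.7, 0.4, 0.3]
opening: 0.0238
grip_force: 0.0
```

```bash
python3 go.py 552.1,-47.8,150,0 552.1,-47.8,11,0
```

```text
t 20.43 pos [ 521.5 -374.3   11.4] yaw 0.0 tilt 0.07 q7 1.06 open 0.0238 grip 0.0 f [-0.7  0.4  0.3]
-> [ 326.4   30.8 -138.7] turn 0.0 dist 356 relyaw 5
-> [3.265e+02 3.060e+01 3.000e-01] turn 0.0 dist 328 relyaw 5
```

>>> {"op": "send_rows", "data": {"rows": [[10, [0, 0, 2], 0], [10, [0, 0, 2], 0], [10, [0, 0, 2], 0]]}}

```text
time: 20.8
position: [0.521, -0.3745, 0.01]
tool_rot: [2.221, 2.221, 0.001]
ft_force: [-3.1, 3.2, 10.8]
opening: 0.0173
grip_force: 14.9
```

```bash
python3 go.py 552.1,-47.8,150,0 552.1,-47.8,11,0; python3 roll.py top
```

```text
t 20.8 pos [ 521.  -374.5   10. ] yaw -0.0 tilt 0.05 q7 1.07 open 0.0173 grip 14.87283944268711 f [-3.1  3.2 10.8]
-> [ 326.7   31.1 -139.8] turn -0.0 dist 357 relyaw 5
-> [326.7  31.   -0.8] turn -0.0 dist 328 relyaw 5
```

>>> {"op": "send_rows", "data": {"rows": [[10, [0, 0, -40], 0], [10, [0, 0, -100], 0], [10, [0, 0, -160], 0], [10, [20, 2, -180], 0], [10, [75, 8, -180], 0], [10, [130, 13, -180], 0], [10, [190, 19, -180], 0], [10, [250, 25, -180], 0], [10, [300, 30, -180], 0], [10, [327, 32, -180], 0]]}}

```text
time: 22.15
position: [0.553, -0.0435, 0.1882]
tool_rot: [-2.216, -2.225, -0.0]
ft_force: [0.3, -1.3, -0.4]
opening: 0.0171
grip_force: 16.0
```

```bash
python3 go.py 553.1,-47.8,14,0;python3 wl.py w10 tape_roll; python3 roll.py wrist
```

```text
t 22.15 pos [553.  -43.5 188.2] yaw 0.2 tilt 0.08 q7 0.36 open 0.0171 grip 15.957664443885733 f [ 0.3 -1.3 -0.4]
-> [ -4.5   0.2 174.2] turn 0.2 dist 174 relyaw 5
tape_roll 0.71 [386. 191.] 9271 [599.4 -56.2] 14.0 iou 0.25
tape_roll 0.42 [355.  53.] 2106 [604.4 125.9] 3.1 iou 0.3
t 22.25 pos [553.3 -43.  188.1] yaw 0.3 tilt 0.1 q7 0.36 open 0.0171 grip 15.956190895840336 f [-0.3 -0.6 -0.7]
wrist 0.93 [384. 193.] [598.1 -56. ] iou 0.26
```

View pics/w10.png

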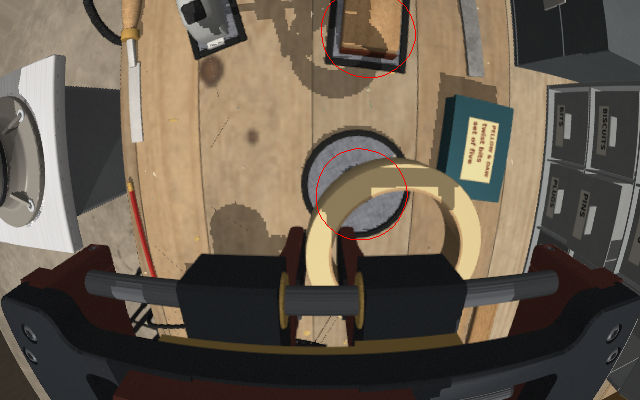

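The roll is held level over the round tray. Lowering.

>>> {"op": "send_rows", "data": {"rows": [[10, [-4, 0, 50], 0], [10, [-4, 0, 100], 0], [10, [-4, 0, 145], 0], [10, [-4, 0, 160], 0], [10, [-4, 0, 160], 0]]}}

```text
time: 22.98
position: [0.5529, -0.0527, 0.0287]
tool_rot: [-2.224, -2.219, 0.002]
ft_force: [0.1, -0.3, -1.0]
opening: 0.0172
grip_force: 16.0
```

```bash
python3 go.py 553.1,-47.8,13,0
```

```text
t 22.98 pos [552.9 -52.7  28.7] yaw -0.1 tilt 0.06 q7 0.55 open 0.0172 grip 15.957591778569622 f [ 0.1 -0.3 -1. ]
-> [ 4.9  0.2 15.7] turn -0.1 dist 16 relyaw 5
```

>>> {"op": "send_rows", "data": {"rows": [[10, [4, 0, 5], 0], [10, [4, 0, 12], 0], [10, [4, 0, 15], 0], [10, [4, 0, 15], 0]]}}

```text
time: 23.48
position: [0.5532, -0.047, 0.0137]
tool_rot: [2.221, 2.222, 0.0]
ft_force: [-0.5, 0.9, -0.4]
opening: 0.0169
grip_force: 15.9
```

```bash
python3 go.py 553.1,-47.8,13,0
```

```text
t 23.48 pos [553.2 -47.   13.7] yaw 0.0 tilt 0.01 q7 0.56 open 0.0169 grip 15.943648412782636 f [-0.5  0.9 -0.4]
-> [-0.8 -0.1  0.7] turn 0.0 dist 1 relyaw 5
```

>>> {"op": "send_rows", "data": {"rows": [[10, [0, 0, 1], 0], [34, [0, 0, 1], 0], [34, [0, 0, 1], 0], [36, [0, 0, -30], 0], [50, [0, 0, -90], 0], [50, [0, 0, -150], 0], [50, [0, 0, -210], 0], [50, [0, 0, -210], 0]]}}

```text
time: 24.48
position: [0.5558, -0.0479, 0.228]
tool_rot: [2.218, 2.217, 0.011]
ft_force: [0.1, 0.2, -0.6]
opening: 0.0497
grip_force: 0.0
```

```bash
python3 wl.py w11 roll_tray; python3 roll.py wrist
```

```text
roll_tray 0.64 [349. 169.] 4637 [595.1 -47.2] 19.7 iou 0.58
t 24.57 pos [553.1 -46.8 223.8] yaw 0.0 tilt 0.07 q7 0.33 open 0.0498 grip 0.0 f [ 0.7 -0.8 -0.4]
wrist 0.56 [368. 199.] [596.7 -47.8] iou 0.98
```

View pics/w11.png

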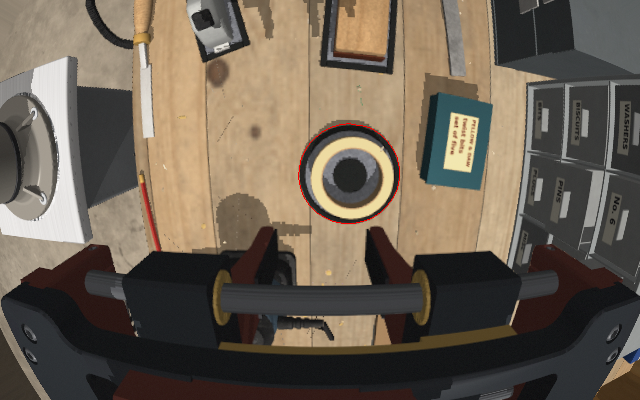

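The roll lies in the round tray at (352,172), around the central disc. One last overall look.

Run:
```python
from rig import vision
import cv2,numpy as np
a=vision.camera("side")[140:250,240:400,::-1];b=vision.camera("top")[130:270,130:370,::-1]
cv2.imwrite("pics/fin.png",np.vstack([cv2.resize(a,(436,300),interpolation=cv2.INTER_CUBIC),cv2.resize(b,(436,254),interpolation=cv2.INTER_CUBIC)]))
```

```text
(no output)
```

View pics/fin.png

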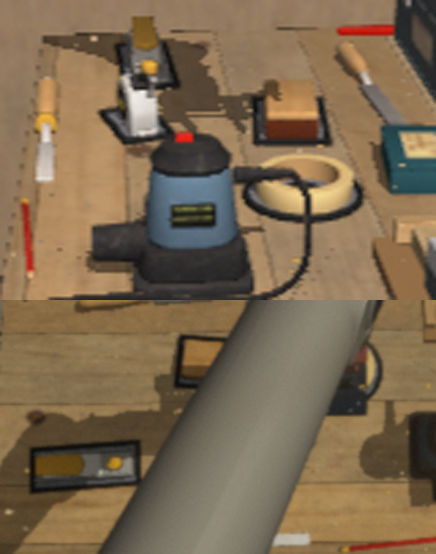

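The side view shows all four things upright and level in their trays: plane at (145,55), tape measure (140,110), block (290,115) and roll (303,190). Handing in.

```bash
python3 -c "
from rig import manip
print(manip.close_job())"
```

```text
the job is handed in; nothing more can be done
None
```

The plane, sanding block, tape measure and masking tape roll each sit in their own tray, released and upright in the final pictures, and I handed the job in at about 25 s of the 109 s allowed; the system gave no verdict.

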